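# Show a brake pad to the inspection camera in profile

## Robot

A 7-joint arm with a two-finger parallel gripper is mounted at the origin on a cart in front of the work surface, level with it; the furniture and walls round the work are solid. World frame = base frame: x ahead of the robot, y to its left, z up, the work surface at z = 0. Lengths are in m, angles in rad, forces in N, time in s.
With the tool pointing down it reaches from about 0.425 to 0.875 m from the base axis. Payload 8.4 kg.
Tool frame: the origin (TCP) lies at the very end of the fingers, on their centre line; the grasp point (between the pads) lies 19 mm behind it (bot.hold_point_z is the distance from the TCP to the grasp point, in m); z points along the fingers, y is the line along which they close (so a half turn about z gives the same grasp; the last joint's range is limited). The gripper opens to 87 mm and grips with 3 to 60 N. Pads are 19 mm wide; open, the fingers measure 117 mm over their backs; the gripper's body (75 mm by 190 mm) begins 51 mm behind the grasp point.
Start: joints at [-1.318, 0.333, 0.04, 1.465, -0.013, 1.343, -0.059], TCP at [0.224, 0.61, 0.195] pointing down, gripper open.
Joint ranges: [-2.58, 2.58], [-0.38, 2.09], [-1.3, 1.39], [0.25, 2.4], [-1.5, 4.64], [0.08, 2.09], [-2.65, 2.65]. Speed limits (rad/s): [2.22, 2.22, 2.79, 2.79, 3.14, 3.14, 3.14].

## Interface

Orientations are given as [roll, pitch, yaw] about the fixed x, y, z axes, in that order (R = Rz(yaw) Ry(pitch) Rx(roll)).
In Python, from plant import bot gives the robot as it stands.
- The arm moves only by the tool carry_out, never from a script. Its argument "steps" is one flat list of numbers, 7 for each row, row after row: the turn, a rotation vector about the tool's x, y, z in units of 6 degrees (1.0 is 6 degrees), then the shift along the tool's x, y, z in units of 25 mm (1.0 is 25 mm), then the opening in per cent of the stroke, from 0 (shut) to 100 (fully open). A call has 1 to 12 rows; each row shifts and turns the commanded pose from where the row before left it, along the tool's axes as they then stand; what a row does not reach is not made up. A row lasts 1/10 s, in which the tool goes at most 50 mm and 8.59 degrees, less where a joint would pass 70% of its speed; a pose out of reach is approached as far as the arm can. A call is refused whole if a number of a shift passes 1 or a number of a turn 1, either way. A call with a gripper value outside its range is refused whole. The fingers move at their own pace and stop on an object; "grip_force" is the grip in N (left out, the last holds). Time passes only in rows, so rows that do not move let the fingers close. It gives the time, the measured TCP pose, the force, the opening and the grip force at its end, in the units of the state.
- bot.get_obs(): the state, without advancing time (a new reading comes with each control period).
- bot.grab_frame(name): name is "scene" or "top" or "wrist"; returns (picture, depth): 480x640x3 uint8, blue, green, red; 480x640 float32, m along the optical axis (not along the pixel's ray), 0 where there is no reading.
- bot.calibration(name): a dict with "intrinsics" (3x3 intrinsics, pixels), "world_to_cam" (4x4, takes a point from world to camera coordinates). Camera axes: x right, y up, looking along -z (the intrinsics and any distortion apply to the point x, -y, -z); pixel columns grow to the right and rows downward; lengths in m; the calibration is good to about 2 mm. A picture is of the moment at which its call begins: read the wrist's pose just before it. calibration takes no time and is no camera call; for the wrist camera it gives the pose at the moment of the call.
- bot.hand_in(): hands the job in; it is judged then, once.
The state is a dict: "clock": time; "qpos": joint angles; "dq": joint speeds; "effort": joint torques, N m; "tool_pos": TCP position; "ee_rot": TCP orientation; "wrist_force": force on the tool from outside, world axes, zero at the start; "torque": the same for the moment, N m; "finger_gap": opening from 0.0 (shut) to 1.0 (fully open); "gripper_force": force on a finger pad.
Only numpy, scipy, OpenCV 4.12 (cv2) and the standard library are available. Lean on these libraries where they do the work, as an engineer would, in place of code of your own. Each camera call takes 0.05 s, during which the arm holds its last target. There are 200 camera calls.

## Task

Draw the retaining pin right out of the brake pad carrier and lay it down, without dropping it from a height, on the bench clear of the carrier. Then lift out the brake pad on the side where the pin's head was and hold it up, upright and level, in front of the inspection camera with one of its ends pointing straight at the lens, that near end 12 cm from the lens and the pad centred on the lens axis, so that the lining thickness can be measured in profile. Finish while still holding the pad there; leave the other pad in its slots and do not touch the camera or disturb the things lying around.

Things in the scene. Friction and masses are not known exactly. Their poses are not given: they have to be found in the camera images.
- carrier: Dark iron brake pad carrier on an aluminium plate (250 x 124 x 12 mm), fixed. Origin: on the bench under its centre; z up, x along the pads, y along the disc axis. Posts at both ends (x = +-49 to +-74 mm) have upright slots 8.5 mm wide at y = -31 and +31 mm, open at the top, for the pads' ears; their outer lugs (y = +-35 to +-45) are 105 mm high. Between the posts only the pads rise over 45 mm.
- pin_hole (a point): Mouth of the pin's hole, 93.5 mm above the bench on the outer face of the lug, 60 mm to -x and 45 mm to -y of the carrier's origin; axes as the carrier's. The pin's head stands outside it and is drawn straight out along the carrier's -y.
- pin: Loose steel retaining pin, 60 g, level through two lugs, over one ear of each pad, so that they cannot be lifted. Origin: on its axis in the middle of the hex head; y along the shaft to the tip at 113 mm. Head 26 mm long, 13 mm across flats, then a collar 3.5 mm thick against the lug, then the 8 mm shaft, with 1 mm play in its holes; it is out after 100 mm.
- pad: The pad to show, 0.29 kg, in the slots at the carrier's y = -31 mm. 50 mm (x) by 128 mm (y) by 16 mm (z): backing plate z = 0 to 6 mm, dark lining z = 6 to 16 mm. Origin: middle of the plate's outer face; ends at y = +-64 mm. In the carrier it stands on a long edge, x down, lining towards the other pad, origin 70 mm and top edge 95 mm up; the middle of its top is free for 30 mm either side.
- other_pad: The second brake pad, the same part, in the slots at the carrier's y = +31 mm with its lining towards the first, 36 mm away from it. It stays there.
- insp_cam: Small blue inspection camera with a ring light on a grey bench stand, fixed. Origin: on the bench under the camera; the foot is 100 mm (x) by 120 mm (y, from -55 to +65 mm). The camera looks level along its own -y; the post behind it reaches 228 mm high, the ring light is 66 mm across.
- lens (a point): Middle of the front of the lens, 190 mm above the bench, 70 mm from the stand's origin along -y. The lens axis runs from here level along the stand's -y; axes as the stand's.
- spare_pin: A second such pin, already drawn, lying on the bench in front of the carrier. Leave it alone. Origin in the middle of its head.
- oil_filter: Orange spin-on oil filter, 72 mm across, 88 mm high, upright. Leave it alone. Origin: centre of its underside.
- plug_box: Red carton, 52 x 100 x 28 mm, lying flat. Leave it alone. Origin: centre of its underside.
- spanner: Combination spanner, 167 mm long, lying flat. Leave it alone. Origin: middle of its underside.
- ins_tape: Roll of black tape, 55 mm across, 19 mm high, lying flat. Leave it alone. Origin: centre of its underside.

How it is judged:
On the way, in this order (a step that is already met when the one before it is completed fails the run):
1. the pin is out and lies on the bench, let go and clear of the carrier, with the pad still in its slots (height (world z) of pin below 0.02 m and contact force between the fingers and pin below 0.1 N and contact force between carrier and pin below 0.05 N and horizontal distance between pin and carrier above 0.1 m and height (world z) of pad below 0.078 m), for 0.2 s.
2. the pad is lifted out of its slots in the gripper (height (world z) of pad above 0.135 m and contact force between the fingers and pad above 1 N), for 0.2 s.
At the end, for the whole second after the job is handed in: Gripper holds the pad still in the air: long axis on the lens axis within 0.12 rad, its height upright within 0.14 rad, near end 12 cm (+-2) from the lens, lens axis within 15 mm of the middle of that end. The pin lies on the bench clear of the carrier; the other pad is in its slots (contact force between the fingers and pad above 1 N and x of lens in the frame of pad between -0.015 and 0.015 m and z of lens in the frame of pad between -0.007 and 0.023 m and (y of lens in the frame of pad between 0.164 and 0.204 m or y of lens in the frame of pad between -0.204 and -0.164 m) and y of pad in the frame of lens below -0.15 m and x of pad in the frame of lens between -0.025 and 0.025 m and angle between the y axis of pad and the y axis of lens, either way round below 0.12 rad and angle between the x axis of pad and the z axis of lens, either way round below 0.14 rad and linear speed of pad below 0.03 m/s and angular speed of pad below 0.3 rad/s and height (world z) of pin below 0.02 m and contact force between carrier and pin below 0.05 N and distance of other_pad from where it was at the start of the episode below 0.012 m); the arm keeps its last pose, push and grip.
It fails at once if the other pad is pulled out of place (more than 15 mm) (distance of other_pad from where it was at the start of the episode above 0.015 m).
It fails at once if the camera is touched by the robot or the pad (contact force between any of the arm, the fingers, pad and insp_cam above 0.5 N).
It fails at once if a thing lying around is moved more than 2 cm (distance of any of spare_pin, oil_filter, plug_box, spanner, ins_tape from where it was at the start of the episode above 0.02 m).
It fails at once if the pin is thrown or dropped from a height (it moves faster than 1 m/s) (linear speed of pin above 1 m/s).
It also fails if it takes over 51 s, if anything falls off the work surface, if the arm or the gripper's body presses on something with over 40 N, if the wrist force passes 120 N, or if a joint passes its speed limit or range.

## Working session

There is one attempt and no reset: what is moved stays moved. The work goes in short steps, Python scripts to look and compute and a tool call to move; the robot and the scene stay as the last step left them, time stands still between calls to the robot, and variables do not carry over. Pictures are saved under pics/ and viewed, at most 10 in all, crops included, and the job is handed in when it is done.

Besides the shell and the picture viewer there is one more tool, called by a JSON object that holds its "api" and its "payload", one argument or row to a line. carry_out: Moves the arm, as the interface text tells. Its arguments: {"type":"object","properties":{"steps":{"type":"array","items":{"type":"number"}},"grip_force":{"type":"number"}},"required":["steps"]}

```bash
mkdir -p pics
cat > h.py <<'E'
import numpy as np, cv2, json
from plant import bot
def grab(n):
    c=bot.calibration(n); p,d=bot.grab_frame(n); return p,d,np.array(c["intrinsics"]),np.array(c["world_to_cam"])
def pts(d,K,T):
    v,u=np.mgrid[:480,:640]; x=(u-K[0,2])/K[0,0]*d; y=(v-K[1,2])/K[1,1]*d
    P=np.stack([x,-y,-d,np.ones_like(d)],-1)@np.linalg.inv(T).T
    return P[...,:3]
E
python3 - <<'E'
from h import *
print(bot.get_obs())
for n in("scene","top"):
    p,d,K,T=grab(n); cv2.imwrite(f"pics/{n}.png",p); np.savez(f"{n}.npz",p=p,d=d,K=K,T=T); print(n,bot.calibration(n).keys(),K,np.linalg.inv(T)[:3],(d>0).mean())
E
```

```text
{'clock': 0.0, 'qpos': array([-1.31820992,  0.3339363 ,  0.03988079,  1.46628076, -0.0134024 ,
        1.34330727, -0.05848431]), 'dq': array([ 0.00286408,  0.00065478, -0.00106144, -0.0001971 , -0.00036306,
        0.00094085, -0.00086476]), 'effort': array([ 2.75736954e-05, -6.56347275e+01,  1.33542985e+00, -4.03807783e+01,
       -5.97606227e-02,  4.43983823e-02,  1.37122765e-04]), 'tool_pos': array([0.22382797, 0.60968824, 0.19413836]), 'ee_rot': array([-3.13993094e+00,  1.13709770e-04,  2.78979753e+00]), 'wrist_force': array([-0.31274873,  0.25976673,  0.19287607]), 'torque': array([ 0.00735107,  0.00751073, -0.00619442]), 'gripper_force': 0.0, 'finger_gap': 0.9999466650428508}
scene dict_keys(['intrinsics', 'world_to_cam']) [[606.55466649   0.         320.91208465]
 [  0.         606.55466649 244.49928716]
 [  0.           0.           1.        ]] [[ 0.56722794  0.64494242 -0.51215401 -0.08055451]
 [-0.82342491  0.45542942 -0.33846042 -0.38260867]
 [ 0.01496252  0.61370458  0.78939395  1.12606457]] 0.9960970052083333
top dict_keys(['intrinsics', 'world_to_cam']) [[522.32992088   0.         317.29708155]
 [  0.         522.32992088 245.96960806]
 [  0.           0.           1.        ]] [[-0.01646308  0.99213295 -0.12410149  0.44247071]
 [-0.99952661 -0.01310387  0.02783618  0.04111088]
 [ 0.02599098  0.12450101  0.99187901  1.11531497]] 0.9959212239583334
```

View pics/scene.png

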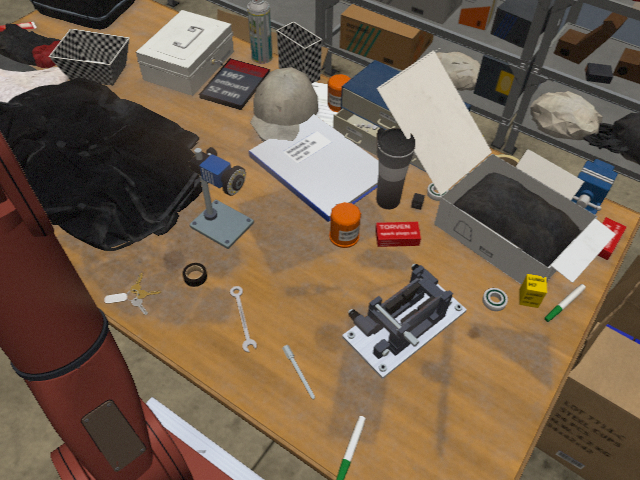

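View pics/top.png

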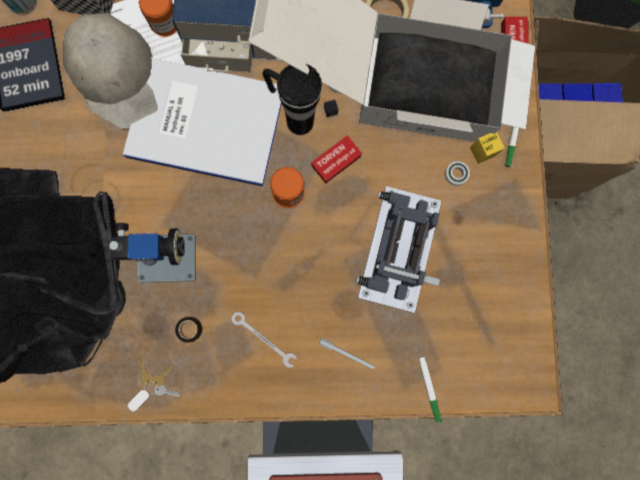

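The top view shows the carrier at about (400,248), with the pin head at (432,282) on the world -y side. The inspection camera's ring is at (178,247), facing right, which is world -y. The spare pin runs from (322,342) to (372,367), the spanner is at (265,340), the tape at (188,329), and the filter at (287,187). The scene view agrees with this.

Run:
```python
from h import *
def rect(m,P):
    q=P[m][:,:2].astype(np.float32); r=cv2.minAreaRect(q*1000); return np.round(cv2.boxPoints(r)).tolist(),np.round(r[0],1),np.round(r[1],1),round(r[2],1)
for n in("top","scene"):
    f=np.load(n+".npz"); p,d,K,T=f["p"],f["d"],f["K"],f["T"]; P=pts(d,K,T); Z=P[...,2]
    hsv=cv2.cvtColor(p,cv2.COLOR_BGR2HSV); H,S,V=[hsv[...,i].astype(int) for i in range(3)]
    X,Y=P[...,0],P[...,1]
    b=(Z<.003)&(X>.2)&(X<.6)&(abs(Y)<.3); print(n,"bench z",np.median(Z[(abs(X-.3)<.05)&(abs(Y+.0)<.2)]))
    # plate: bright unsaturated
    m=(abs(Z-.012)<.006)&(S<45)&(V>110)&(X>.25)&(X<.62)&(Y<-.02)&(Y>-.28)
    m=cv2.morphologyEx(m.astype(np.uint8),cv2.MORPH_OPEN,np.ones((3,3)))>0
    k,l,st,c=cv2.connectedComponentsWithStats(m.astype(np.uint8)); 
    print("plate",m.sum(),np.median(Z[m]),rect(m,P))
    # top features of carrier
    m=(Z>.1)&(Z<.11)&(X>.25)&(X<.62)&(Y<-.02)&(Y>-.28); k,l,st,c=cv2.connectedComponentsWithStats(m.astype(np.uint8))
    for i in range(1,k):
        if st[i,4]>15: print(" lug",st[i,4],np.round(P[l==i].mean(0),4))
    m=(Z>.088)&(Z<.1)&(X>.25)&(X<.62)&(Y<-.02)&(Y>-.28); k,l,st,c=cv2.connectedComponentsWithStats(m.astype(np.uint8))
    for i in range(1,k):
        if st[i,4]>20: print(" z95",st[i,4],c[i],np.round(P[l==i].mean(0),4),rect(l==i,P))
    # stand
    m=(Z>.003)&(Z<.03)&(S<90)&(X>.25)&(X<.6)&(Y>.2)&(Y<.4)
    k,l,st,c=cv2.connectedComponentsWithStats(m.astype(np.uint8))
    for i in range(1,k):
        if st[i,4]>300: print(" foot?",st[i,4],c[i],np.median(Z[l==i]),rect(l==i,P))
    m=(Z>.1)&(H>100)&(H<125)&(S>130)&(X>.25)&(X<.6)&(Y>.15)&(Y<.5)
    if m.sum(): print(" blue",m.sum(),P[m].min(0),P[m].max(0),rect(m&(Z>np.percentile(Z[m],50)),P))
    m=(Z>.15)&(Z<.24)&(X>.25)&(X<.6)&(Y>.15)&(Y<.5)
    k,l,st,c=cv2.connectedComponentsWithStats(m.astype(np.uint8))
    for i in range(1,k):
        if st[i,4]>100: q=P[l==i]; print(" cam",st[i,4],c[i],np.round(q.min(0),3),np.round(q.max(0),3))
```

```text
top bench z -0.00064134162692564
plate 2249 0.011237561310988298 ([[256.0, -228.0], [618.0, -240.0], [625.0, -30.0], [263.0, -18.0]], array([ 440.6, -128.8]), array([210.2, 361.8]), 88.1)
 lug 32 [ 0.6145 -0.2196  0.1042]
 lug 74 [ 0.5282 -0.112   0.1041]
 lug 75 [ 0.506  -0.1892  0.1038]
 z95 617 [406.4732577  251.87520259] [ 0.5565 -0.164   0.0927] ([[494.0, -184.0], [618.0, -212.0], [633.0, -142.0], [510.0, -115.0]], array([ 563.7, -163.2]), array([ 71.5, 126.2]), 77.5)
 z95 21 [377.85714286 267.76190476] [ 0.5255 -0.1059  0.0943] ([[514.0, -104.0], [515.0, -112.0], [535.0, -109.0], [534.0, -102.0]], array([ 524.5, -106.6]), array([20.2,  7.3]), 8.1)
 z95 103 [431.45631068 279.87378641] [ 0.5    -0.2105  0.0959] ([[490.0, -224.0], [503.0, -227.0], [510.0, -198.0], [498.0, -195.0]], array([ 500.2, -211. ]), array([29.6, 13. ]), 74.4)
 foot? 1444 [170.10041551 266.92590028] 0.013124508391305967 ([[509.0, 388.0], [511.0, 268.0], [600.0, 270.0], [598.0, 390.0]], array([554.1, 328.9]), array([ 89. , 120.2]), 0.9)
 blue 777 [0.53899835 0.28941549 0.17838872] [0.58067288 0.34884393 0.215
[... 618 characters left out ...]
104.0]], array([ 565.8, -165.9]), array([ 74.9, 142.9]), 67.0)
 z95 139 [408.00719424 337.32374101] [ 0.4982 -0.2065  0.0956] ([[474.0, -215.0], [500.0, -230.0], [519.0, -195.0], [493.0, -181.0]], array([ 496.5, -205.5]), array([38.9, 29.4]), 61.3)
 foot? 1552 [220.14110825 225.11469072] 0.01459962369106993 ([[506.0, 398.0], [506.0, 265.0], [600.0, 266.0], [599.0, 398.0]], array([552.8, 331.9]), array([ 93.9, 132.6]), 0.3)
 blue 338 [0.53707201 0.29033988 0.17169321] [0.58173896 0.34289742 0.21832998] ([[537.0, 341.0], [538.0, 290.0], [580.0, 291.0], [579.0, 342.0]], array([558.4, 316.1]), array([42.2, 51.3]), 1.2)
 cam 1524 [216.97572178 170.92585302] [0.527 0.25  0.151] [0.6   0.38  0.232]
```

{"api": "carry_out", "payload": {
  "steps": [0, 0, 0, 0, 0, -1, 100, 0, 0, 0, 0, 0, -1, 100, 0, 0, 0, 0, 0, -1, 100, 0, 0, 0, 0, 0, -1, 100, 0, 0, 0, -1, -0.8, 0, 100, 0, 0, 0, -1, -0.8, 0, 100, 0, 0, 0, -1, -0.8, 0, 100, 0, 0, 0, -1, -0.8, 0, 100, 0, 0, 0, -1, -0.8, 0, 100, 0, 0, 0, -1, -0.8, 0, 100, 0, 0, 0, -1, -0.8, 0, 100, 0, 0, 0, -1, -0.8, 0, 100],
  "grip_force": 25
}}

```text
clock: 1.3
tool_pos: [0.357, 0.3896, 0.2948]
ee_rot: [-3.141, -0.0, 2.79]
wrist_force: [-0.2, 0.7, -0.4]
finger_gap: 1.001
gripper_force: 0.0
```

```bash
cat >> h.py <<'E'
def go(x,y,z,th=None):
    """shift in tool units, after turning to yaw th (tool down)"""
    from scipy.spatial.transform import Rotation as Ro
    o=bot.get_obs(); R0=Ro.from_euler('xyz',o["ee_rot"]); t=o["ee_rot"][2] if th is None else th
    R1=Ro.from_euler('xyz',[np.pi,0,t]); 
    print("clock %.2f tcp %s rpy %s gap %.3f F %s"%(o["clock"],np.round(o["tool_pos"],4),np.round(o["ee_rot"],3),o["finger_gap"],np.round(o["wrist_force"],1)))
    print("turn units",np.round(np.degrees((R0.inv()*R1).as_rotvec())/6,2),"shift units",np.round(R1.inv().apply(np.array([x,y,z])-o["tool_pos"])/.025,2))
E
python3 - <<'E'
from h import *
for n in("top","scene"):
    f=np.load(n+".npz"); p,d,K,T=f["p"],f["d"],f["K"],f["T"]; P=pts(d,K,T); Z=P[...,2]; X,Y=P[...,0],P[...,1]
    S=cv2.cvtColor(p,cv2.COLOR_BGR2HSV)[...,1]; V=p.max(2)
    box=(X>.42)&(X<.74)&(Y<-.06)&(Y>-.29)
    m=((Z>.1)&(Z<.11)&box).astype(np.uint8); k,l,st,c=cv2.connectedComponentsWithStats(m)
    for i in range(1,k):
        if st[i,4]>15: print(n,"lug",st[i,4],np.round(P[l==i].mean(0),4))
    m=((Z>.006)&(Z<.12)&box).astype(np.uint8) if n=="top" else ((abs(Z-.012)<.005)&box&(S<45)&(V>110)).astype(np.uint8)
    m=cv2.morphologyEx(m,cv2.MORPH_OPEN,np.ones((3,3)));k,l,st,c=cv2.connectedComponentsWithStats(m); i=1+st[1:,4].argmax()
    mm=(l==i)&(Z<.018); print(" plate",[np.round(a,1) for a in cv2.minAreaRect((P[mm][:,:2]*1000).astype(np.float32))])
    box=(X>.45)&(X<.68)&(Y>.2)&(Y<.42)
    m=((Z>.006)&(Z<.02)&box&(S<90)).astype(np.uint8); k,l,st,c=cv2.connectedComponentsWithStats(m); i=1+st[1:,4].argmax()
    print(" foot",[np.round(a,1) for a in cv2.minAreaRect((P[l==i][:,:2]*1000).astype(np.float32))])
    q=P[(Z>.15)&(Z<.24)&box]; r=q[q[:,1]<.285]; print(" ring",r.min(0),r.max(0),np.percentile(r,5,axis=0),np.percentile(r,95,axis=0))
go(.45,0,.3,1.293)
E
```

```text
top lug 67 [ 0.643  -0.1443  0.1039]
top lug 71 [ 0.6217 -0.2216  0.104 ]
top lug 74 [ 0.5282 -0.112   0.1041]
top lug 75 [ 0.506  -0.1892  0.1038]
 plate [array([ 574.9, -167.1]), array([124.4, 250.1]), np.float64(74.3)]
 foot [array([560.5, 328.9]), array([ 98.8, 120.2]), np.float64(0.8)]
 ring [0.52916726 0.25345295 0.16723577] [0.5947522  0.28492614 0.22559557] [0.53355739 0.25425073 0.18403959] [0.5868996  0.2817518  0.22200526]
scene lug 64 [ 0.6412 -0.1457  0.1053]
scene lug 67 [ 0.6205 -0.2231  0.1052]
scene lug 72 [ 0.5269 -0.1137  0.1052]
scene lug 79 [ 0.5049 -0.1908  0.1053]
 plate [array([ 495. , -146.1]), array([124.3,  87.4]), np.float64(75.0)]
 foot [array([559.5, 328.1]), array([104.3, 123.3]), np.float64(1.6)]
 ring [0.52658992 0.24998374 0.16204828] [0.59439514 0.28489242 0.22606406] [0.53050366 0.25287655 0.17274871] [0.5829739  0.27157902 0.22276938]
clock 1.30 tcp [0.357  0.3896 0.2948] rpy [-3.141 -0.     2.79 ] gap 1.001 F [-0.2  0.7 -0.4]
turn units [-1.000e-02  0.000e+00  1.429e+01] shift units [-13.97   7.85  -0.21]
```

{"api": "carry_out", "payload": {
  "steps": [0, 0, 1, 0, 0, 0, 100, 0, 0, 1, 0, 0, 0, 100, 0, 0, 1, 0, 0, 0, 100, 0, 0, 1, 0, 0, 0, 100, 0, 0, 1, 0, 0, 0, 100, 0, 0, 1, 0, 0, 0, 100, 0, 0, 1, 0, 0, 0, 100, 0, 0, 1, 0, 0, 0, 100, 0, 0, 1, 0, 0, 0, 100, 0, 0, 1, 0, 0, 0, 100, 0, 0, 1, 0, 0, 0, 100, 0, 0, 1, 0, 0, 0, 100]
}}

```text
clock: 2.5
tool_pos: [0.3564, 0.3909, 0.2947]
ee_rot: [-3.141, 0.001, 1.529]
wrist_force: [-0.1, 0.4, -0.3]
finger_gap: 0.998
gripper_force: 0.0
```

{"api": "carry_out", "payload": {
  "steps": [0, 0, 1, 0, 0, 0, 100, 0, 0, 1, 0, 0, 0, 100, 0, 0, 0.23, -1, 0.5, 0, 100, 0, 0, 0, -1, 0.6, 0, 100, 0, 0, 0, -1, 0.6, 0, 100, 0, 0, 0, -1, 0.6, 0, 100, 0, 0, 0, -1, 0.6, 0, 100, 0, 0, 0, -1, 0.6, 0, 100, 0, 0, 0, -1, 0.6, 0, 100, 0, 0, 0, -1, 0.6, 0, 100, 0, 0, 0, -1, 0.6, 0, 100, 0, 0, 0, -1, 0.6, 0, 100]
}}

```text
clock: 3.7
tool_pos: [0.4324, 0.1095, 0.2948]
ee_rot: [-3.141, 0.0, 1.3]
wrist_force: [0.9, 0.5, -1.0]
finger_gap: 1.001
gripper_force: 0.0
```

```bash
python3 -c "
from h import *
go(.4996,-.2106,.16,1.297)"
```

```text
clock 3.70 tcp [0.4324 0.1095 0.2948] rpy [-3.141  0.     1.3  ] gap 1.001 F [ 0.9  0.5 -1. ]
turn units [-0.    0.    0.02] shift units [-11.6    6.05   5.39]
```

{"api": "carry_out", "payload": {
  "steps": [0, 0, 0, -1, 0.5, 0, 100, 0, 0, 0, -1, 0.5, 0, 100, 0, 0, 0, -1, 0.5, 0, 100, 0, 0, 0, -1, 0.5, 0, 100, 0, 0, 0, -1, 0.5, 0, 80, 0, 0, 0, -1, 0.5, 0, 60, 0, 0, 0, -1, 0.5, 0.4, 50, 0, 0, 0, -1, 0.5, 1, 50, 0, 0, 0, -1, 0.5, 1, 50, 0, 0, 0, -1, 0.5, 1, 50, 0, 0, 0, -1, 0.5, 1, 50, 0, 0, 0, -0.6, 0.55, 1, 50]
}}

```text
clock: 4.9
tool_pos: [0.5, -0.2112, 0.1592]
ee_rot: [3.141, 0.0, 1.298]
wrist_force: [0.2, 0.9, 0.9]
finger_gap: 0.512
gripper_force: 0.0
```

Run:
```python
from h import *
p,d,K,T=grab("wrist"); cv2.imwrite("pics/w1.png",p); P=pts(d,K,T); Z=P[...,2];X,Y=P[...,0],P[...,1]
m=((Z>.085)&(Z<.103)&(abs(X-.5)<.05)&(Y>-.25)&(Y<-.18)&(p.min(2)>90)).astype(np.uint8)
k,l,st,c=cv2.connectedComponentsWithStats(m)
for i in range(1,k):
    if st[i,4]>30: q=P[l==i]; print(st[i],[np.round(a,1) for a in cv2.minAreaRect((q[:,:2]*1000).astype(np.float32))],q[:,2].max())
go(.4996,-.2106,.0865,1.297)
```

```text
[314 188  74  16 606] [array([ 527.7, -185.9]), array([ 8.4, 46.3]), np.float64(81.2)] 0.09867835224242488
[301 193  10   7  50] [array([ 499.6, -181.4]), array([3.8, 6.2]), np.float64(77.9)] 0.08800343772802971
[311 222  21  45 879] [array([ 501.5, -211.8]), array([29.8, 12.9]), np.float64(74.2)] 0.1029902081286854
clock 4.95 tcp [ 0.4991 -0.2123  0.1551] rpy [-3.138e+00  3.000e-03  1.298e+00] gap 0.507 F [-2.6  1.4 -3. ]
turn units [-0.03  0.03  0.01] shift units [ 0.07 -0.    2.74]
```

View pics/w1.png

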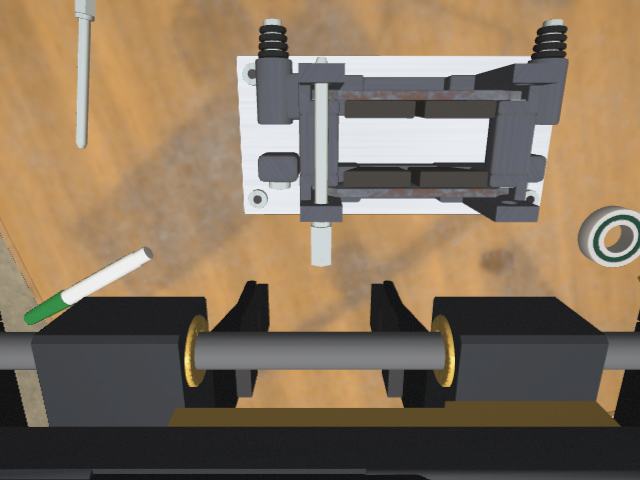

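The wrist view shows the pin head at (321,222–266), lined up with the middle of the fingers (about x = 320). Nothing else is in the way.

{"api": "carry_out", "payload": {
  "steps": [0, 0, 0, 0, 0, 0.9, 50, 0, 0, 0, 0, 0, 0.9, 50, 0, 0, 0, 0, 0, 0.6, 50, 0, 0, 0, 0, 0, 0.35, 50, 0, 0, 0, 0, 0, 0, 50, 0, 0, 0, 0, 0, 0, 0, 0, 0, 0, 0, 0, 0, 0, 0, 0, 0, 0, 0, 0, 0, 0, 0, 0, 0, 0, 0, 0, 0, 0, 0, 0, 0, 0, 0, 0, 0, 0, 0, 0, 0, 0]
}}

```text
clock: 6.05
tool_pos: [0.5005, -0.2091, 0.0914]
ee_rot: [3.141, -0.0, 1.3]
wrist_force: [0.5, 0.0, -1.1]
finger_gap: 0.052
gripper_force: 0.0
```

Run:
```python
from h import *
go(.4996,-.2115,.0875,1.297)
p,d,K,T=grab("wrist"); q,d2,K2,T2=grab("scene")
c=cv2.resize(q[270:390,330:490],None,fx=3.3,fy=3.3); s=np.zeros((480,640+0,3),np.uint8)
cv2.imwrite("pics/w2.png",np.hstack([cv2.resize(p[180:420,180:460],(400,343)),c[:343,:400]])); 
print(bot.get_obs()["finger_gap"])
```

```text
clock 6.05 tcp [ 0.5005 -0.2091  0.0914] rpy [ 3.141 -0.     1.3  ] gap 0.052 F [ 0.5  0.  -1.1]
turn units [ 0.   -0.    0.03] shift units [-0.1  -0.01  0.16]
0.018266045018742686
```

View pics/w2.png

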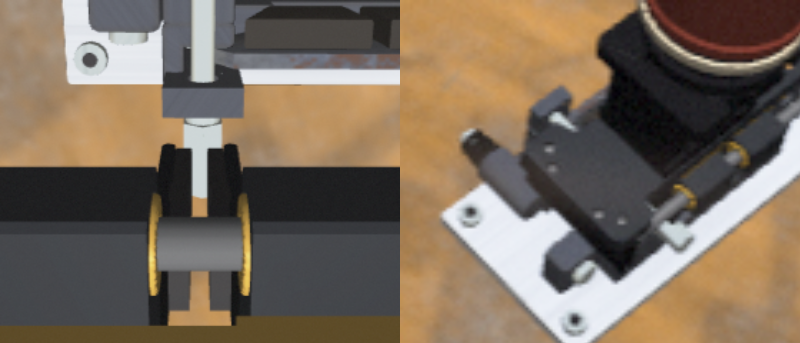

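The two crops show the fingertips over the head rather than around it: the head at (200,150) is partly hidden by the closed tips. The grip was too high, so I'll reopen, go about 10 mm lower and close again.

{"api": "carry_out", "payload": {
  "steps": [0, 0, 0, 0, 0, 0, 50, 0, 0, 0, 0, 0, 0, 50, 0, 0, 0, -0.1, 0, 0, 50, 0, 0, 0, 0, 0, 0.2, 50, 0, 0, 0, 0, 0, 0.2, 50, 0, 0, 0, 0, 0, 0, 50, 0, 0, 0, 0, 0, 0, 0, 0, 0, 0, 0, 0, 0, 0, 0, 0, 0, 0, 0, 0, 0, 0, 0, 0, 0, 0, 0, 0, 0, 0, 0, 0, 0, 0, 0, 0, 0, 0, 0, 0, 0, 0]
}}

```text
clock: 7.35
tool_pos: [0.4998, -0.2115, 0.0814]
ee_rot: [3.142, 0.0, 1.3]
wrist_force: [0.1, 0.1, -0.2]
finger_gap: 0.051
gripper_force: 0.0
```

{"api": "carry_out", "payload": {
  "steps": [0, 0, 0, 0, 0, 0, 0, 0, 0, 0, 0, 0, 0, 0, 0, 0, 0, 0, 0, 0, 0]
}}

```text
clock: 7.65
tool_pos: [0.4998, -0.2115, 0.0813]
ee_rot: [-3.142, 0.0, 1.3]
wrist_force: [0.1, -0.3, -0.1]
finger_gap: 0.005
gripper_force: 0.0
```

Run:
```python
from h import *
go(.4998,-.2115,.0814,1.3)
p,d,K,T=grab("wrist"); cv2.imwrite("pics/w3.png",p[150:450,120:520])
P=pts(d,K,T); 
for v in range(190,420,12): print(v,np.round(P[v,[300,310,321,332,342],2],3))
```

```text
clock 7.65 tcp [ 0.4998 -0.2115  0.0813] rpy [-3.142  0.     1.3  ] gap 0.005 F [ 0.1 -0.3 -0.1]
turn units [-0.  0. -0.] shift units [ 0.  0. -0.]
190 [0.088 0.087 0.096 0.088 0.086]
202 [0.087 0.086 0.098 0.087 0.087]
214 [0.088 0.053 0.097 0.087 0.09 ]
226 [0.086 0.079 0.097 0.079 0.095]
238 [0.099 0.101 0.097 0.099 0.1  ]
250 [0.105 0.107 0.107 0.106 0.106]
262 [0.106 0.107 0.107 0.105 0.106]
274 [ 0.002  0.097  0.1    0.098 -0.   ]
286 [0.115 0.112 0.113 0.116 0.001]
298 [0.128 0.125 0.123 0.125 0.186]
310 [0.138 0.136 0.134 0.135 0.19 ]
322 [0.194 0.144 0.134 0.144 0.195]
334 [0.195 0.194 0.194 0.194 0.198]
346 [0.196 0.196 0.197 0.196 0.199]
358 [0.197 0.197 0.198 0.197 0.2  ]
370 [0.197 0.16  0.159 0.16  0.2  ]
382 [0.198 0.158 0.159 0.159 0.201]
394 [0.183 0.159 0.159 0.159 0.194]
406 [ 0.184 -0.     0.002  0.001  0.205]
418 [0.208 0.208 0.207 0.209 0.208]
```

View pics/w3.png

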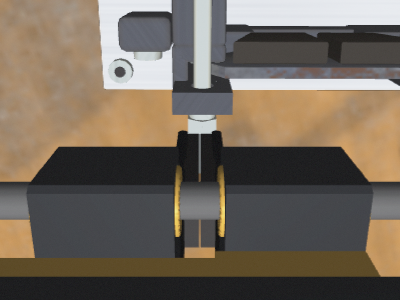

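Run:
```python
from h import *
import time
p,d,K,T=grab("wrist"); P=pts(d,K,T); Ti=np.linalg.inv(T); print("cam",Ti[:3,3],"look",-Ti[:3,2])
for v in range(266,330,6): print(v,[np.round(P[v,u],3).tolist() for u in (310,321,332)])
o=bot.get_obs();print(o["tool_pos"],o["finger_gap"],bot.hold_point_z)
# uncover head as seen from scene and top
for n in("top","scene"):
    p,d,K,T=grab(n); P=pts(d,K,T); 
    m=(abs(P[...,0]-.5)<.03)&(P[...,1]<-.19)&(P[...,1]>-.245)&(P[...,2]>.05)&(P[...,2]<.115)
    print(n,m.sum(),[ (np.round(x,3).tolist(),c.tolist()) for x,c in list(zip(P[m],p[m]))[::12]][:14])
```

```text
cam [ 0.52100911 -0.13719607  0.27202789] look [-0.0753475  -0.2716365  -0.95944586]
266 [[0.5, -0.198, 0.097], [0.505, -0.198, 0.101], [0.509, -0.201, 0.097]]
272 [[0.499, -0.201, 0.097], [0.504, -0.201, 0.1], [0.509, -0.203, 0.098]]
278 [[0.498, -0.204, 0.098], [0.503, -0.203, 0.102], [0.508, -0.207, 0.097]]
284 [[0.499, -0.201, 0.111], [0.504, -0.203, 0.111], [0.508, -0.203, 0.113]]
290 [[0.499, -0.201, 0.117], [0.504, -0.203, 0.117], [0.508, -0.202, 0.121]]
296 [[0.499, -0.201, 0.123], [0.504, -0.202, 0.124], [0.508, -0.204, 0.122]]
302 [[0.499, -0.202, 0.128], [0.503, -0.203, 0.128], [0.508, -0.204, 0.128]]
308 [[0.499, -0.202, 0.133], [0.504, -0.202, 0.134], [0.507, -0.204, 0.133]]
314 [[0.5, -0.201, 0.139], [0.503, -0.204, 0.135], [0.507, -0.204, 0.138]]
320 [[0.5, -0.202, 0.143], [0.502, -0.207, 0.134], [0.507, -0.204, 0.142]]
326 [[0.5, -0.201, 0.147], [0.503, -0.203, 0.147], [0.507, -0.204, 0.146]]
[ 0.49977339 -0.2115492   0.08133232] 0.0027437552327811876 0.0187
top 16 [([0.519, -0.191, 0.105], [196, 186, 183]), ([0.513, -0.196, 0.104], [89, 95, 108])]
scene 60 [([0.492, -0.203, 0.114], [34, 35, 38]), ([0.502, -0.22, 0.096], [184, 182, 174]), ([0.494, -0.219, 0.1], [166, 164, 155]), ([0.495, -0.223, 0.1], [220, 215, 204]), ([0.492, -0.217, 0.09], [200, 192, 185])]
```

Depth shows the fingers ending at about z = 0.106 while the reported TCP is at 0.081, so the tips are closing above the head. I'll reopen, go 20 mm lower and try again.

{"api": "carry_out", "payload": {
  "steps": [0, 0, 0, 0, 0, 0, 50, 0, 0, 0, 0, 0, 0, 50, 0, 0, 0, 0, 0, 0, 50, 0, 0, 0, 0, 0, 0, 50, 0, 0, 0, 0, 0, 0.4, 50, 0, 0, 0, 0, 0, 0.4, 50, 0, 0, 0, 0, 0, 0, 0, 0, 0, 0, 0, 0, 0, 0, 0, 0, 0, 0, 0, 0, 0, 0, 0, 0, 0, 0, 0, 0, 0, 0, 0, 0, 0, 0, 0, 0, 0, 0, 0, 0, 0, 0]
}}

```text
clock: 9.05
tool_pos: [0.5001, -0.2116, 0.0616]
ee_rot: [3.141, -0.0, 1.3]
wrist_force: [0.5, -0.2, 0.3]
finger_gap: 0.14
gripper_force: 24.9
```

Run:
```python
from h import *
go(.4998,-.2115,.0614,1.3)
p,d,K,T=grab("wrist"); P=pts(d,K,T); cv2.imwrite("pics/w4.png",p[150:450,120:520])
for v in range(240,310,6): print(v,[np.round(P[v,u],3).tolist() for u in (295,305,321,337,347)])
```

```text
clock 9.05 tcp [ 0.5001 -0.2116  0.0616] rpy [ 3.141 -0.     1.3  ] gap 0.140 F [ 0.5 -0.2  0.3]
turn units [ 0.01 -0.   -0.  ] shift units [ 0.   -0.01  0.01]
240 [[0.498, -0.182, 0.087], [0.502, -0.184, 0.085], [0.51, -0.182, 0.098], [0.515, -0.188, 0.083], [0.52, -0.186, 0.095]]
246 [[0.498, -0.183, 0.092], [0.502, -0.184, 0.093], [0.509, -0.184, 0.099], [0.515, -0.188, 0.091], [0.519, -0.189, 0.092]]
252 [[0.499, -0.183, 0.1], [0.502, -0.185, 0.099], [0.508, -0.187, 0.098], [0.515, -0.188, 0.099], [0.518, -0.189, 0.099]]
258 [[0.499, -0.184, 0.105], [0.503, -0.185, 0.106], [0.508, -0.186, 0.107], [0.514, -0.188, 0.105], [0.518, -0.189, 0.106]]
264 [[0.498, -0.186, 0.107], [0.502, -0.187, 0.106], [0.508, -0.189, 0.106], [0.514, -0.19, 0.106], [0.517, -0.191, 0.106]]
270 [[0.497, -0.189, 0.105], [0.501, -0.189, 0.106], [0.507, -0.191, 0.106], [0.513, -0.193, 0.106], [0.517, -0.193, 0.107]]
276 [[0.497, -0.191, 0.105], [0.5, -0.192, 0.105], [0.506, -0.193, 0.106], [0.512, -0.195, 0.105], [0.516, -0.196, 0.107]]
282 [[0.478, -0.233, 0.001], [0.5, -0.194, 0.107], [0.506, -0.196, 0.106], [0.512, -0.197, 0.107], [0.515, -0.199, 0.106]]
288 [[0.493, -0.2, 0.095], [0.498, -0.2, 0.097], [0.504, -0.201, 0.1], [0.51, -0.204, 0.095], [0.515, -0.204, 0.099]]
294 [[0.494, -0.2, 0.1], [0.497, -0.203, 0.097], [0.504, -0.203, 0.101], [0.51, -0.205, 0.101], [0.514, -0.206, 0.1]]
300 [[0.494, -0.2, 0.106], [0.496, -0.205, 0.098], [0.503, -0.206, 0.101], [0.51, -0.204, 0.108], [0.514, -0.205, 0.107]]
306 [[0.494, -0.2, 0.112], [0.495, -0.208, 0.097], [0.502, -0.208, 0.1], [0.51, -0.205, 0.111], [0.513, -0.206, 0.111]]
```

View pics/w4.png

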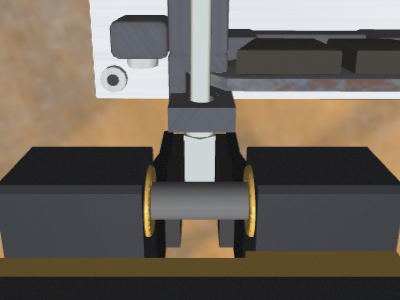

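The wrist view now shows the head at crop (200,158) gripped between both fingers, with gap 0.14 and 24.9 N. Next I'll draw it straight out along the carrier's -y.

{"api": "carry_out", "payload": {
  "steps": [0, 0, 0, -0.2, 0, 0, 0, 0, 0, 0, -0.4, 0, 0, 0, 0, 0, 0, -0.5, 0, 0, 0, 0, 0, 0, -0.5, 0, 0, 0, 0, 0, 0, -0.6, 0, 0, 0, 0, 0, 0, -0.6, 0, 0, 0, 0, 0, 0, -0.6, 0, 0, 0, 0, 0, 0, -0.6, 0, 0, 0, 0, 0, 0, -0.6, 0, 0, 0, 0, 0, 0, -0.6, 0, 0, 0, 0, 0, 0, -0.6, 0, 0, 0, 0, 0, 0, -0.4, 0, 0, 0]
}}

```text
clock: 10.3
tool_pos: [0.4565, -0.3631, 0.0611]
ee_rot: [-3.141, 0.001, 1.297]
wrist_force: [-0.0, 0.1, -0.6]
finger_gap: 0.145
gripper_force: 24.9
```

Run:
```python
from h import *
go(.459,-.357,-.02,1.297)
p,d,K,T=grab("wrist"); q,d2,_,_=grab("scene"); P=pts(d,K,T)
cv2.imwrite("pics/w5.png",np.hstack([cv2.resize(p,(400,300)),cv2.resize(q[220:480,280:640],(400,300))]))
m=(P[...,2]>.04)&(P[...,2]<.115)&(p.min(2)>110)&(P[...,1]<-.235)&(abs(P[...,0]-.48)<.06)
k,l,st,c=cv2.connectedComponentsWithStats(m.astype(np.uint8)); i=1+st[1:,4].argmax(); s=P[l==i]; 
for a in np.arange(-.38,-.23,.02):
    w=s[abs(s[:,1]-a)<.01]
    if len(w): print(len(w),np.round(np.median(w,0),3))
```

```text
clock 10.30 tcp [ 0.4565 -0.3631  0.0611] rpy [-3.141e+00  1.000e-03  1.297e+00] gap 0.145 F [-0.   0.1 -0.6]
turn units [-0.01  0.01  0.  ] shift units [0.26 0.03 3.25]
888 [ 0.464 -0.339  0.096]
1023 [ 0.47  -0.32   0.096]
1139 [ 0.475 -0.3    0.096]
1288 [ 0.481 -0.28   0.096]
961 [ 0.486 -0.263  0.096]
```

View pics/w5.png

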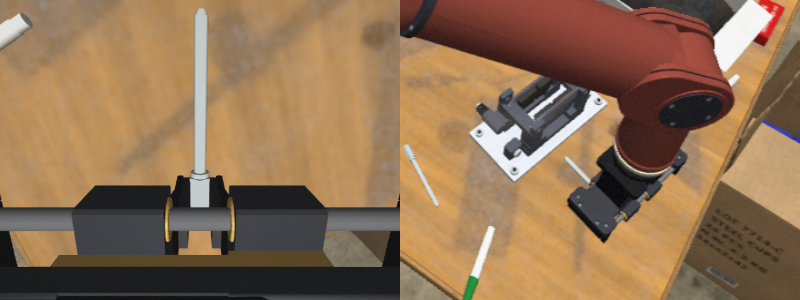

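The pin is fully out and level in the gripper (shaft top z = 0.096 all along), with its tip well clear of the plate. Now I'll lower it.

{"api": "carry_out", "payload": {
  "steps": [0, 0, 0, 0, 0, 0.6, 0, 0, 0, 0, 0, 0, 0.6, 0, 0, 0, 0, 0, 0, 0.6, 0, 0, 0, 0, 0, 0, 0.6, 0, 0, 0, 0, 0, 0, 0.3, 0, 0, 0, 0, 0, 0, 0.2, 0, 0, 0, 0, 0, 0, 0.1, 0, 0, 0, 0, 0, 0, 0, 0]
}}

```text
clock: 11.2
tool_pos: [0.4583, -0.361, -0.0137]
ee_rot: [3.141, 0.0, 1.3]
wrist_force: [-0.6, 0.2, -1.2]
finger_gap: 0.146
gripper_force: 24.9
```

Run:
```python
from h import *
go(.459,-.357,-.02,1.297)
p,d,K,T=grab("wrist"); P=pts(d,K,T)
m=(P[...,2]>.003)&(P[...,2]<.05)&(p.min(2)>110)&(P[...,1]<-.235)&(abs(P[...,0]-.48)<.06)
k,l,st,c=cv2.connectedComponentsWithStats(m.astype(np.uint8)); i=1+st[1:,4].argmax(); s=P[l==i]; 
for a in np.arange(-.38,-.23,.02):
    w=s[abs(s[:,1]-a)<.01]
    if len(w): print(len(w),np.round(np.median(w,0),3))
```

```text
clock 11.20 tcp [ 0.4583 -0.361  -0.0137] rpy [3.141 0.    1.3  ] gap 0.146 F [-0.6  0.2 -1.2]
turn units [0.   0.   0.02] shift units [ 0.16 -0.02  0.25]
792 [ 0.465 -0.338  0.021]
1041 [ 0.47  -0.32   0.021]
1133 [ 0.476 -0.3    0.021]
1269 [ 0.482 -0.28   0.021]
1111 [ 0.487 -0.262  0.021]
```

{"api": "carry_out", "payload": {
  "steps": [0, 0, 0, 0, 0, 0.1, 0, 0, 0, 0, 0, 0, 0.1, 0, 0, 0, 0, 0, 0, 0, 0]
}}

```text
clock: 11.55
tool_pos: [0.4582, -0.3607, -0.0188]
ee_rot: [-3.141, -0.0, 1.3]
wrist_force: [-0.0, -1.0, -0.3]
finger_gap: 0.143
gripper_force: 24.9
```

{"api": "carry_out", "payload": {
  "steps": [0, 0, 0, 0, 0, 0.08, 0, 0, 0, 0, 0, 0, 0, 0]
}}

```text
clock: 11.75
tool_pos: [0.4582, -0.3608, -0.0209]
ee_rot: [-3.141, -0.0, 1.3]
wrist_force: [-0.3, -0.1, -0.5]
finger_gap: 0.141
gripper_force: 24.9
```

{"api": "carry_out", "payload": {
  "steps": [0, 0, 0, 0, 0, 0, 10, 0, 0, 0, 0, 0, 0, 25, 0, 0, 0, 0, 0, 0, 50, 0, 0, 0, 0, 0, 0, 50, 0, 0, 0, 0, 0, -0.5, 50, 0, 0, 0, 0, 0, -1, 50, 0, 0, 0, 0, 0, -1, 50, 0, 0, 0, 0, 0, -1, 50, 0, 0, 0, 0, 0, -1, 50, 0, 0, 0, 0, 0, -1, 50, 0, 0, 0, 0, 0, -1, 50, 0, 0, 0, 0, 0, -1, 50]
}}

```text
clock: 12.95
tool_pos: [0.4579, -0.3611, 0.1688]
ee_rot: [3.141, -0.0, 1.299]
wrist_force: [0.5, -0.6, 0.4]
finger_gap: 0.505
gripper_force: 0.0
```

Run:
```python
from h import *
p,d,K,T=grab("wrist"); P=pts(d,K,T)
m=(P[...,2]>.003)&(P[...,2]<.05)&(p.min(2)>110)&(P[...,1]<-.235)&(abs(P[...,0]-.48)<.06)
k,l,st,c=cv2.connectedComponentsWithStats(m.astype(np.uint8)); i=1+st[1:,4].argmax(); s=P[l==i]; 
print(np.round(s.min(0),3),np.round(s.max(0),3),[np.round(a,1) for a in cv2.minAreaRect((s[:,:2]*1000).astype(np.float32))])
c,s_=np.cos(-.274),np.sin(-.274); f=lambda x,y:(.574+c*x-s_*y,-.1676+s_*x+c*y)
# pad mid-thickness: plate z0 (outer face) near y=-34.. ; lining inward
for y in (-34,-31,-26): print(y,np.round(f(0,y/1000),4))
go(.5674,-.192,.18,2.868)
```

```text
[ 0.444 -0.375  0.005] [ 0.488 -0.252  0.017] [array([ 468.6, -313. ]), array([126.5,  14.2]), np.float64(74.1)]
-34 [ 0.5648 -0.2003]
-31 [ 0.5656 -0.1974]
-26 [ 0.567  -0.1926]
clock 13.00 tcp [ 0.4593 -0.3626  0.1727] rpy [3.136e+00 1.000e-03 1.299e+00] gap 0.501 F [ 1.1 -2.2  3.8]
turn units [  0.03   0.05 -14.99] shift units [-2.32  7.74 -0.29]
```

{"api": "carry_out", "payload": {
  "steps": [0, 0, -1, 0, 0, 0, 45, 0, 0, -1, 0, 0, 0, 45, 0, 0, -1, 0, 0, 0, 45, 0, 0, -1, 0, 0, 0, 45, 0, 0, -1, 0, 0, 0, 45, 0, 0, -1, 0, 0, 0, 45, 0, 0, -1, 0, 0, 0, 45, 0, 0, -1, 0, 0, 0, 45, 0, 0, -1, 0, 0, 0, 45, 0, 0, -1, 0, 0, 0, 45, 0, 0, -1, 0, 0, 0, 45, 0, 0, -1, 0, 0, 0, 45]
}}

```text
clock: 14.2
tool_pos: [0.458, -0.3612, 0.1676]
ee_rot: [-3.141, 0.001, 2.56]
wrist_force: [0.1, -0.4, 0.2]
finger_gap: 0.453
gripper_force: 0.0
```

{"api": "carry_out", "payload": {
  "steps": [0, 0, -1, 0, 0, 0, 45, 0, 0, -1, 0, 0, 0, 45, 0, 0, -1, 0, 0, 0, 45, 0, 0, 0, -0.3, 1, 0, 45, 0, 0, 0, -0.3, 1, 0, 45, 0, 0, 0, -0.3, 1, 0, 45, 0, 0, 0, -0.3, 1, 0, 45, 0, 0, 0, -0.3, 1, 0, 45, 0, 0, 0, -0.3, 1, 0, 45, 0, 0, 0, -0.3, 1, 0, 45, 0, 0, 0, -0.2, 0.7, 0, 45, 0, 0, 0, 0, 0, 0, 45]
}}

```text
clock: 15.4
tool_pos: [0.5665, -0.1881, 0.167]
ee_rot: [3.141, 0.0, 2.874]
wrist_force: [0.1, -0.3, -1.2]
finger_gap: 0.448
gripper_force: 0.0
```

Run:
```python
from h import *
p,d,K,T=grab("wrist"); cv2.imwrite("pics/w6.png",p); P=pts(d,K,T)
c,s=np.cos(-.274),np.sin(-.274); L=np.stack([c*(P[...,0]-.574)+s*(P[...,1]+.1676),-s*(P[...,0]-.574)+c*(P[...,1]+.1676)],-1)*1000
m=(P[...,2]>.088)&(P[...,2]<.1)&(abs(L[...,0])<40)&(abs(L[...,1])<45)
for lo,hi in((-45,0),(0,45)):
    q=m&(L[...,1]>lo)&(L[...,1]<hi); print(q.sum(),np.percentile(L[q],[2,50,98],axis=0).round(1).tolist(),np.median(P[q],0))
go(.567,-.1926,.042,2.868)
```

```text
2513 [[-38.6, -31.9], [-4.3, -24.7], [38.2, -16.8]] [ 0.5632214  -0.19064362  0.09020343]
2473 [[-38.6, 16.2], [-6.7, 24.8], [32.8, 31.3]] [ 0.57414569 -0.14285223  0.09030548]
clock 15.45 tcp [ 0.5654 -0.1902  0.167 ] rpy [-3.141 -0.     2.872] gap 0.449 F [-0.5 -0.4  0.3]
turn units [-0.   -0.    0.04] shift units [-0.09 -0.08  5.  ]
```

View pics/w6.png

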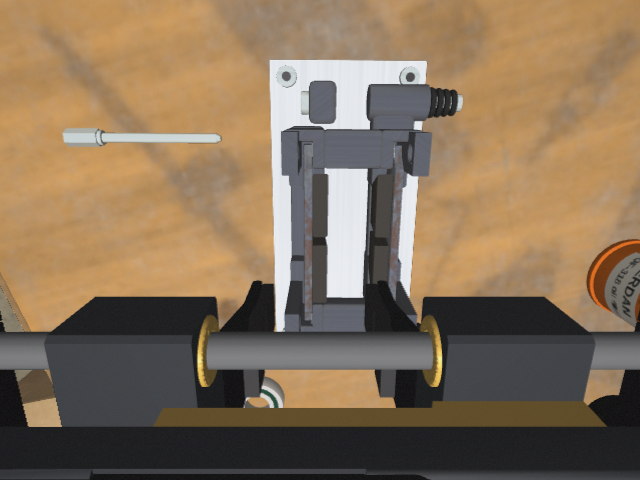

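The wrist view shows the pin lying flat at (65–220,138). The target pad's top is at columns 303–327, so it needs about 2.5 mm of correction toward -y. I'll shift and then descend.

{"api": "carry_out", "payload": {
  "steps": [0, 0, 0, -0.08, -0.1, 0, 45, 0, 0, 0, 0, 0, 0.7, 45, 0, 0, 0, 0, 0, 0.8, 45, 0, 0, 0, 0, 0, 0.8, 45, 0, 0, 0, 0, 0, 0.7, 45, 0, 0, 0, 0, 0, 0.5, 45, 0, 0, 0, 0, 0, 0, 45]
}}

```text
clock: 16.15
tool_pos: [0.5649, -0.1947, 0.0779]
ee_rot: [-3.141, -0.003, 2.869]
wrist_force: [-0.6, -0.1, 0.1]
finger_gap: 0.449
gripper_force: 0.0
```

{"api": "carry_out", "payload": {
  "steps": [0, 0, 0, 0, 0, 0.5, 45, 0, 0, 0, 0, 0, 0.5, 45, 0, 0, 0, 0, 0, 0.4, 45, 0, 0, 0, 0, 0, 0, 45]
}}

```text
clock: 16.55
tool_pos: [0.5654, -0.1934, 0.0426]
ee_rot: [-3.141, -0.003, 2.871]
wrist_force: [0.2, -0.7, -0.4]
finger_gap: 0.452
gripper_force: 0.0
```

{"api": "carry_out", "payload": {
  "steps": [0, 0, 0, -0.05, 0.07, 0, 45, 0, 0, 0, 0, 0, 0, 30, 0, 0, 0, 0, 0, 0, 0, 0, 0, 0, 0, 0, 0, 0, 0, 0, 0, 0, 0, 0, 0, 0, 0, 0, 0, 0, 0, 0, 0, 0, 0, 0, 0, 0, 0],
  "grip_force": 45
}}

```text
clock: 17.25
tool_pos: [0.5683, -0.1925, 0.0446]
ee_rot: [3.142, 0.0, 2.87]
wrist_force: [0.1, 1.0, 2.0]
finger_gap: 0.178
gripper_force: 44.9
```

{"api": "carry_out", "payload": {
  "steps": [0, 0, 0, 0, 0, -0.1, 0, 0, 0, 0, 0, 0, -0.2, 0, 0, 0, 0, 0, 0, -0.3, 0, 0, 0, 0, 0, 0, -0.5, 0, 0, 0, 0, 0, 0, -0.5, 0, 0, 0, 0, 0, 0, -0.6, 0, 0, 0, 0, 0, 0, -0.6, 0, 0, 0, 0, 0, 0, -0.6, 0, 0, 0, 0, 0, 0, -0.6, 0, 0, 0, 0, 0, 0, -0.6, 0, 0, 0, 0, 0, 0, -0.4, 0, 0, 0, 0, 0, 0, -0.2, 0]
}}

```text
clock: 18.45
tool_pos: [0.5686, -0.1925, 0.1757]
ee_rot: [3.141, 0.001, 2.87]
wrist_force: [0.3, -0.3, -3.2]
finger_gap: 0.178
gripper_force: 44.8
```

Run:
```python
from h import *
o=bot.get_obs(); print(o["gripper_force"])
go(.563,.0,.18,1.583)
```

```text
44.83530937694013
clock 18.45 tcp [ 0.5686 -0.1925  0.1757] rpy [3.141e+00 1.000e-03 2.870e+00] gap 0.178 F [ 0.3 -0.3 -3.2]
turn units [1.000e-02 1.000e-02 1.229e+01] shift units [ 7.7  -0.13 -0.17]
```

{"api": "carry_out", "payload": {
  "steps": [0, 0, 0.6, 0, 0, 0, 0, 0, 0, 1, 0, 0, 0, 0, 0, 0, 1, 0, 0, 0, 0, 0, 0, 1, 0, 0, 0, 0, 0, 0, 1, 0, 0, 0, 0, 0, 0, 1, 0, 0, 0, 0, 0, 0, 1, 0, 0, 0, 0, 0, 0, 1, 0, 0, 0, 0, 0, 0, 1, 0, 0, 0, 0, 0, 0, 1, 0, 0, 0, 0, 0, 0, 1, 0, 0, 0, 0, 0, 0, 1, 0, 0, 0, 0]
}}

```text
clock: 19.65
tool_pos: [0.5679, -0.1922, 0.1739]
ee_rot: [-3.141, -0.0, 1.651]
wrist_force: [0.3, 0.2, -3.3]
finger_gap: 0.181
gripper_force: 44.8
```

{"api": "carry_out", "payload": {
  "steps": [0, 0, 0.7, 0, 0, 0, 0, 0, 0, 0, 0.6, 0, 0, 0, 0, 0, 0, 0.9, 0, 0, 0, 0, 0, 0, 0.9, 0, 0, 0, 0, 0, 0, 0.9, 0, 0, 0, 0, 0, 0, 0.9, 0, 0, 0, 0, 0, 0, 0.9, 0, 0, 0, 0, 0, 0, 0.9, 0, 0, 0, 0, 0, 0, 0.9, 0, 0, 0, 0, 0, 0, 0.5, 0, 0, 0, 0, 0, 0, 0.3, 0, 0, 0, 0, 0, 0, 0, 0, 0, 0]
}}

```text
clock: 20.85
tool_pos: [0.5659, 0.0006, 0.1741]
ee_rot: [-3.141, 0.0, 1.583]
wrist_force: [0.2, -0.9, -2.3]
finger_gap: 0.178
gripper_force: 44.8
```

```bash
cat > m.py <<'E'
from h import *
go(.563,.0695,.1646,1.583)
x0=bot.get_obs()["tool_pos"]
for n in("scene","top","wrist"):
    p,d,K,T=grab(n); P=pts(d,K,T); q=P-x0
    m=(abs(q[...,0])<.03)&(abs(q[...,1])<.09)&(P[...,2]>.1)&(P[...,2]<x0[2]+.065)
    k,l,st,c=cv2.connectedComponentsWithStats(m.astype(np.uint8)); 
    for i in range(1,k):
        if st[i,4]>60:
            s=P[l==i]; print(n,st[i].tolist(),np.percentile(s,[1,50,99],axis=0).round(4).tolist())
    cv2.imwrite(f"pics/m_{n}.png",p); np.savez(f"m_{n}.npz",p=p,d=d,K=K,T=T)
E
python3 m.py; python3 -c "
import cv2,numpy as np
a=cv2.imread('pics/m_scene.png')[60:380,120:520];b=cv2.imread('pics/m_top.png')[120:440,100:500]
cv2.imwrite('pics/m1.png',np.hstack([a,b]))"
```

```text
clock 20.85 tcp [0.5659 0.0006 0.1741] rpy [-3.141  0.     1.583] gap 0.178 F [ 0.2 -0.9 -2.3]
turn units [-0.  0.  0.] shift units [ 2.76 -0.08  0.38]
scene [335, 227, 33, 26, 515] [[0.5479, -0.0631, 0.1759], [0.5577, -0.0289, 0.2081], [0.5726, 0.0038, 0.2276]]
wrist [267, 155, 106, 177, 8064] [[0.5499, -0.0051, 0.2045], [0.565, 0.0158, 0.22], [0.5829, 0.0612, 0.2381]]
wrist [300, 370, 40, 38, 1475] [[0.559, -0.0409, 0.2182], [0.5666, -0.0303, 0.22], [0.5746, -0.0192, 0.2267]]
```

View pics/m1.png

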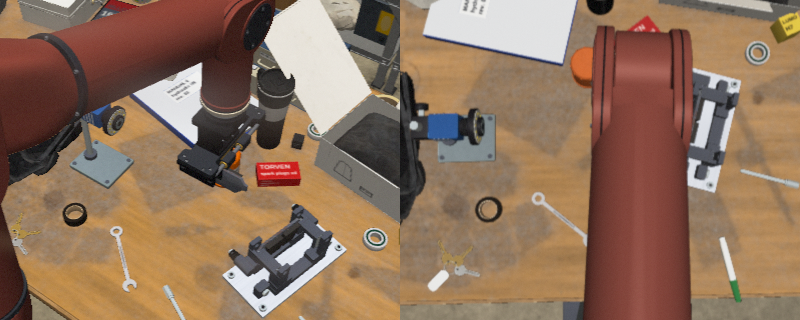

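The scene view shows the pad held in the gripper at (235,185), with the inspection camera at (112,120) well away from it. The other pad is still in the carrier. I'll move slowly to the inspection spot.

{"api": "carry_out", "payload": {
  "steps": [0, 0, 0, 0.2, -0.08, 0.1, 0, 0, 0, 0, 0.4, 0, 0.1, 0, 0, 0, 0, 0.5, 0, 0.1, 0, 0, 0, 0, 0.5, 0, 0.08, 0, 0, 0, 0, 0.5, 0, 0, 0, 0, 0, 0, 0.4, 0, 0, 0, 0, 0, 0, 0.2, 0, 0, 0, 0, 0, 0, 0.06, 0, 0, 0, 0, 0, 0, 0, 0, 0, 0, 0, 0, 0, 0, 0, 0, 0, 0, 0, 0, 0, 0, 0, 0]
}}

```text
clock: 22.1
tool_pos: [0.5632, 0.0684, 0.1649]
ee_rot: [3.141, 0.0, 1.581]
wrist_force: [0.3, 0.5, -3.1]
finger_gap: 0.178
gripper_force: 44.8
```

Run:
```python
from h import *
go(.563,.0695,.1646,1.583)
x0=bot.get_obs()["tool_pos"]
p,d,K,T=grab("wrist"); P=pts(d,K,T)
m=(abs(P[...,0]-.563)<.02)&(P[...,1]>.07)&(P[...,1]<.16)&(P[...,2]>.16)&(P[...,2]<.225)
s=P[m]
for a in np.arange(.075,.15,.008):
    w=s[abs(s[:,1]-a)<.004]
    if len(w)>10: print(round(a,3),len(w),"x",np.percentile(w[:,0],[2,98]).round(4),"ztop",np.percentile(w[:,2],[50,95]).round(4))
m2=(P[...,1]>.23)&(P[...,1]<.3)&(P[...,2]>.15)&(P[...,2]<.235)&(abs(P[...,0]-.56)<.05); s2=P[m2]
if len(s2)>50: print("ring",s2.min(0),s2.max(0))
print("end",np.percentile(s[:,1],99.5)); cv2.imwrite("pics/w7.png",p)
```

```text
clock 22.10 tcp [0.5632 0.0684 0.1649] rpy [3.141 0.    1.581] gap 0.178 F [ 0.3  0.5 -3.1]
turn units [ 0.    0.   -0.02] shift units [ 0.04 -0.01  0.01]
0.075 1880 x [0.5476 0.5769] ztop [0.2116 0.2229]
0.083 1414 x [0.5473 0.5806] ztop [0.2106 0.2227]
0.091 839 x [0.5561 0.5713] ztop [0.2105 0.2168]
0.099 928 x [0.5558 0.5712] ztop [0.2104 0.2169]
0.107 901 x [0.5558 0.5713] ztop [0.2106 0.2169]
0.115 560 x [0.5558 0.5708] ztop [0.2154 0.217 ]
0.123 400 x [0.5553 0.5605] ztop [0.2087 0.2138]
0.131 233 x [0.5552 0.5604] ztop [0.2028 0.2043]
end 0.13154069195153545
```

View pics/w7.png

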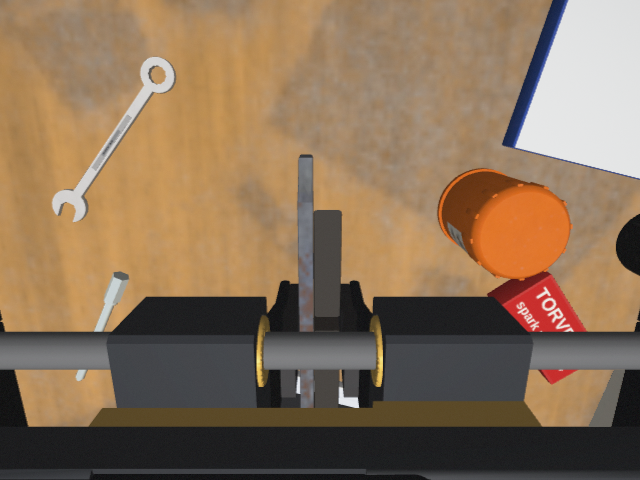

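The wrist view shows the pad level and straight at columns 298–342, with its near end at row 155. Measured: end at y = 0.132, mid x = 0.563, top edge about 0.217 throughout. This matches the target, so I'm handing in.

```bash
python3 -c "
from plant import bot
print(bot.hand_in())"
```

```text
the job is handed in; nothing more can be done
None
```

The job is handed in, and no verdict came back: the pin lies on the bench clear of the carrier, and the pad is held level in front of the lens with its near end measured about 12 cm away.

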